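Unclip the timer module and show its dial to the inspection camera

TASK

Pull the wide timer module with the round dial straight up off the control rail, against its sprung catch, and hold it up in the air in front of the bench inspection camera: upright, the dial squarely facing the lens, dial centre in line with the middle of the lens and the dial's face about 12 cm away from it. Leave the two narrow modules clipped in place and do not touch the camera or its stand. Finish while still holding the module there, motionless; do not put it down.

Things in the scene. Friction and masses are not known exactly. Their poses are not given: they have to be found in the camera images.
- timer_centre (a point): centre (40 mm above the underside) of the loose timer, 0.13-0.22 kg: the wide one of three grey boxy modules on the rail, 50 deep (x) x 44 wide (y) x 80 tall (z) mm; smooth parallel sides, grip across the 44 mm. Own axes: z up, -x out of its front, where a black round dial 26 mm across stands 11 mm out. A rib on its back, 28 mm above the underside, sits under the sprung catch
- dial (a point): middle of the flat front face of the timer's dial: 36 mm in front (-x) of the timer's centre and 5 mm higher; same axes as timer_centre
- relay_a_centre (a point): centre of one narrow module, 50 x 28 x 80 mm, no dial, two small keys on its front; loose, clipped on the rail, to be left there
- relay_b_centre (a point): centre of the other narrow module, same as relay_a
- rail: fixed aluminium channel along its own y, 330 mm long, 62 wide, on a plywood board 340 x 130; origin mid-channel at bench level, z up. Modules stand on its floor 10 mm above the bench, fronts to -x, about 100 mm apart in any order, between walls 28 mm high. Behind each a sprung roller catch (top 51 mm above the bench) presses over its rib; 15 mm straight up frees it against about 6-14 N
- lens (a point): front centre of the camera's lens: black barrel, 36 mm across, on a white 60x50x42 mm head on a 257 mm steel post 60 mm behind this point. z up; it looks level along its own -x. Height 170 to 230 mm above the bench, varies. The dial face belongs 120 mm along -x from here; when it faces the lens, the timer's x axis is opposite to this one
- stand: camera stand, fixed to the bench: foot, post and (carried on the post) the camera head; origin at bench level, 35 mm behind the lens front and in line with it, axes as the lens. Not to be touched
Things that resemble listed ones, but are neither listed nor needed, are in the scene too. What is shaped like the part that bears timer_centre but purple is not meant.

How it is judged:
By the outcome, as a careful person would: the job done as asked, in the order asked, and still so for the second after the job is handed in, while the arm keeps its last pose, push and grip.
It also fails if it takes over 46 s, if anything falls off the work surface, if the arm or the gripper's body presses on something with over 40 N, if the wrist force passes 120 N, or if a joint passes its speed limit or range.

ROBOT

A 6-joint arm with a two-finger parallel gripper is mounted at the origin on the work surface; the furniture and walls round the work are solid. World frame = base frame: x ahead of the robot, y to its left, z up, the work surface at z = 0. Lengths are in mm, angles in rad, forces in N, time in s.
With the tool pointing down it reaches from about 350 to 875 mm from the base axis. Payload 15.5 kg.
Tool frame: the origin (TCP) lies between the finger pads; the fingertips stand 8 mm ahead of it and the grasp point (between the pads) lies 11 mm behind it (tip_reach is the z of the fingertips in the tool frame, in mm); z points along the fingers, x is the direction in which the jaws open and shut, and the axes are right-handed (so a half turn about z gives the same grasp; the last joint's range is limited). The gripper opens to 85 mm and grips with 20 to 120 N. Pads are 22 mm wide; open, the fingers measure 114 mm over their backs; the gripper's body (76 mm by 85 mm) begins 54 mm behind the grasp point. The pads swing forward as they close: fully open they stand 13 mm farther back than shut.
Start: joints at [-1.339, 0.494, 1.345, -0, 1.302, -0.096], TCP at [201.227, -591.722, 239.277] pointing down, gripper open.
Joint ranges: [-2.91, 2.91], [-0.82, 2.16], [0.22, 2.67], [-1.22, 4.37], [0.12, 2.79], [-3.08, 3.08]. Speed limits (rad/s): [1.89, 1.89, 2.57, 3.01, 3.01, 3.01].

INTERFACE

Orientations are given as a unit quaternion [w, x, y, z].
In Python, from bench import get_obs, grab_frame, close_job, tip_reach gives the robot as it stands.
- The arm moves only by the tool move_arm, never from a script. Its argument "increments" is a list of rows, each a list of 3 entries, a list of its own where there are three numbers: the shift along the tool's x, y, z in mm, then the turn, a rotation vector about the tool's x, y, z in rad, then the finger opening in mm, from 0 to 85.4. A call has 1 to 12 rows; each row shifts and turns the commanded pose from where the row before left it, along the tool's axes as they then stand; what a row does not reach is not made up. A row lasts 1/8 s, in which the tool goes at most 62.5 mm and 10.7 degrees, less where a joint would pass 70% of its speed; a pose out of reach is approached as far as the arm can. A call is refused whole if a number of a shift passes 62.5 or a number of a turn 0.188, either way. A call with a gripper value outside its range is refused whole. The fingers move at their own pace and stop on an object; the grip force is fixed at half the most. Time passes only in rows, so rows that do not move let the fingers close. It gives the time, the measured TCP pose, the force and the opening at its end, in the units of the state.
- get_obs(): the state, without advancing time (a new reading comes with each control period).
- grab_frame(name): name is "scene" or "top"; returns a dict with "pixels" (400x640x3 uint8, red, green, blue), "z_map" (400x640 float32, mm along the optical axis (not along the pixel's ray), 0 where there is no reading), "fx", "fy", "cx", "cy" (pixels), "R" (3x3) and "t" (3): a world point X has camera coordinates R X + t. Camera axes: x right, y down, z forward; pixel columns grow to the right and rows downward; lengths in mm; the calibration is good to about 2 mm. A picture is of the moment at which its call begins.
- close_job(): hands the job in, once; it reports no verdict.
The state is a dict: "time": time; "joint_pos": joint angles; "qvel": joint speeds; "joint_efforts": joint torques, N m; "tool_pos": TCP position; "tool_rot": TCP orientation; "force": force on the tool from outside, world axes, zero at the start; "moment": the same for the moment, N m; "gripper_width": finger opening in mm.
Only numpy, scipy, OpenCV 4.12 (cv2) and the standard library are available. Lean on these libraries where they do the work, as an engineer would, in place of code of your own. Each camera call takes 0.05 s, during which the arm holds its last target.

## Working session

There is one attempt and no reset: what is moved stays moved. The work goes in short steps, Python scripts to look and compute and a tool call to move; the robot and the scene stay as the last step left them, time stands still between calls to the robot, and variables do not carry over. Pictures are saved under pics/ and viewed, and the job is handed in when it is done.

Besides the shell and the picture viewer there is one more tool, called after "Call:" as name([rows], argument=value, ...), one row to a line, values as JSON. move_arm: Moves the arm, as the interface text tells. Its arguments: {"type":"object","properties":{"increments":{"type":"array","items":{"type":"array"}}},"required":["increments"]}

```bash
mkdir -p pics; ls; python3 - <<'E'
from bench import *
import cv2,numpy as np
print(get_obs(), tip_reach)
for n in("scene","top"):
    f=grab_frame(n); np.savez(f"f_{n}0.npz",**f)
    cv2.imwrite(f"pics/{n}0.png",f["pixels"][...,::-1])
    print(n,f["fx"],f["fy"],f["cx"],f["cy"],f["R"],f["t"])
E
```

```text
pics
{'time': 0.0, 'joint_pos': array([-1.33848640e+00,  4.94176793e-01,  1.34614146e+00, -4.42439616e-05,
        1.30248574e+00, -9.55095165e-02]), 'qvel': array([-6.18111059e-04,  3.00850294e-04, -1.57208651e-04, -1.06047164e-03,
       -9.66389934e-04, -6.06541873e-05]), 'joint_efforts': array([-4.56852096e-03, -8.82159090e+01, -3.83881545e+01, -3.88072131e-04,
        9.98599426e-03,  4.54569545e-05]), 'tool_pos': array([ 201.13974064, -591.37766915,  238.70071772]), 'tool_rot': array([-3.81923470e-04,  8.13015992e-01, -5.82241040e-01, -4.70555825e-04]), 'force': array([-0.30796962, -0.12238274,  0.55400288]), 'moment': array([-0.01593087, -0.01912513,  0.04606249]), 'gripper_width': 85.47726778195316} 8.0
scene 410.04454491693843 410.04454491693843 324.5488092977976 198.18402454633136 [[-0.48885283 -0.87223249  0.01527724]
 [-0.61046185  0.32952531 -0.72024259]
 [ 0.62318475 -0.3614188  -0.69355404]] [314.59104808 330.31951564 846.30790353]
top 397.9645623376034 397.9645623376034 319.5393145385578 192.06410271286305 [[ 3.47845646e-03 -9.99559052e-01 -2.94889984e-02]
 [-9.91416046e-01  4.07098729e-04 -1.30744243e-01]
 [ 1.30698597e-01  2.96906543e-02 -9.90977468e-01]] [ 119.43891613  476.9259218  1093.17442891]
```

View pics/scene0.png

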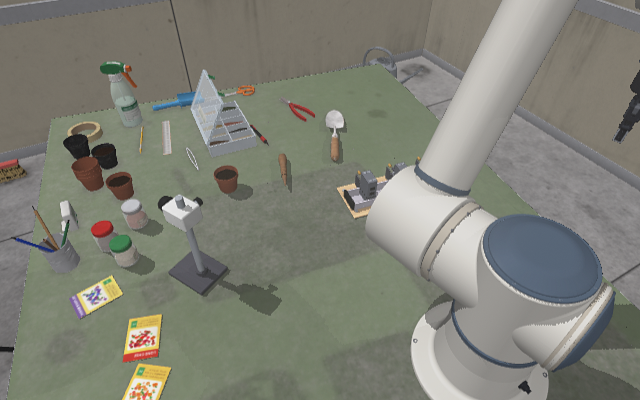

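View pics/top0.png

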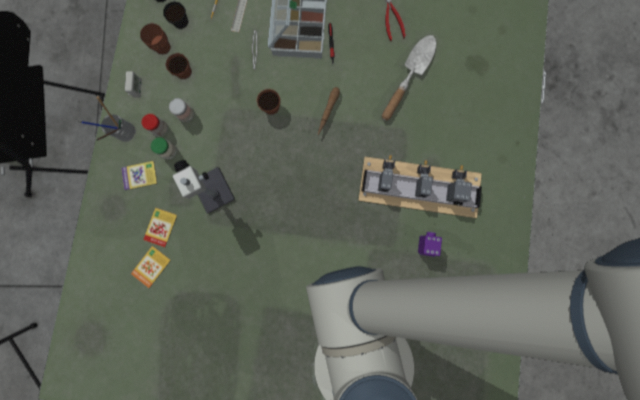

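```bash
python3 - <<'E'
import cv2,numpy as np
t=cv2.imread("pics/top0.png"); s=cv2.imread("pics/scene0.png")
cv2.imwrite("pics/t_rail.png",cv2.resize(t[145:225,350:490],None,fx=5.5,fy=5.5,interpolation=cv2.INTER_CUBIC))
cv2.imwrite("pics/t_cam.png",cv2.resize(t[145:225,150:250],None,fx=6,fy=6,interpolation=cv2.INTER_CUBIC))
cv2.imwrite("pics/s_cam.png",cv2.resize(s[180:300,150:240],None,fx=5,fy=5,interpolation=cv2.INTER_CUBIC))
cv2.imwrite("pics/s_rail.png",cv2.resize(s[150:220,330:430],None,fx=6,fy=6,interpolation=cv2.INTER_CUBIC))
E
```

```text
(no output)
```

View pics/t_rail.png

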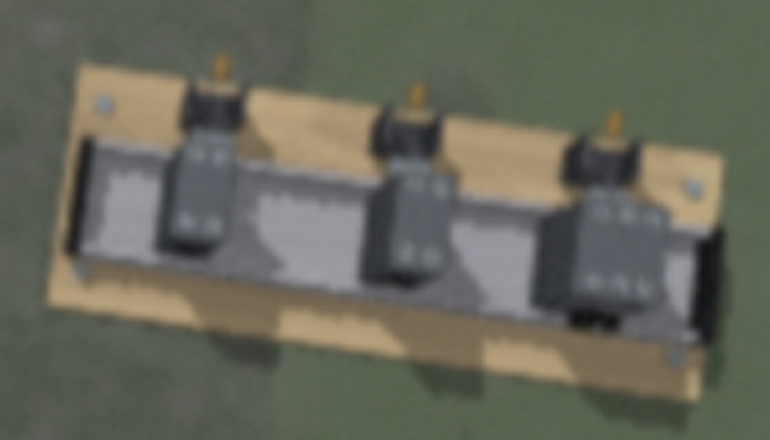

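View pics/t_cam.png

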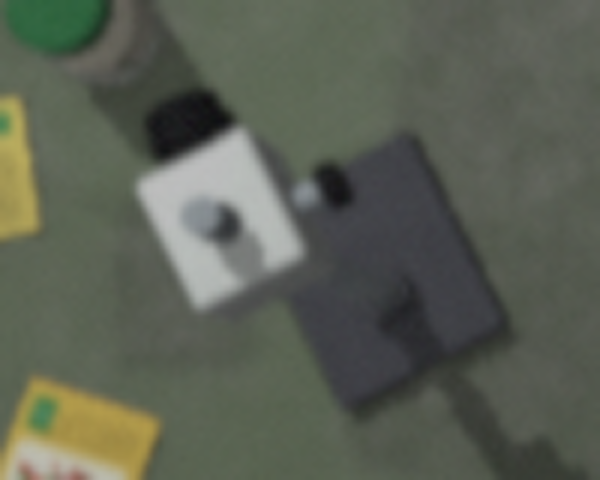

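View pics/s_cam.png

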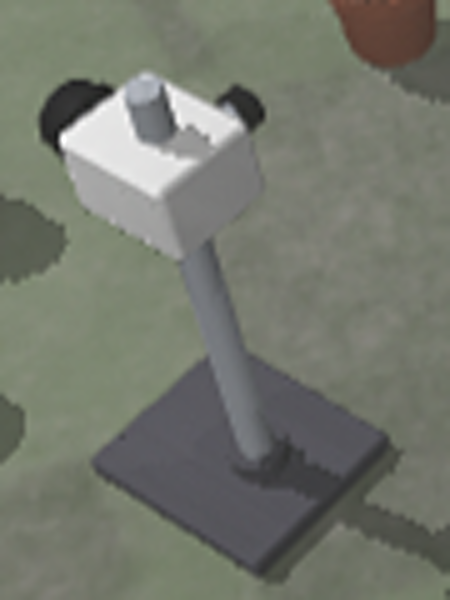

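View pics/s_rail.png

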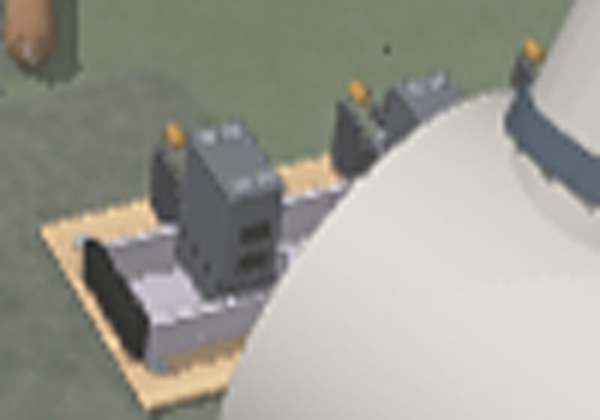

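```bash
cat > h.py <<'E'
import numpy as np,cv2
def load(n): return dict(np.load(n))
def cloud(f):
    h,w=f["z_map"].shape
    u,v=np.meshgrid(np.arange(w),np.arange(h)); z=f["z_map"].astype(float)
    c=np.stack([(u-f["cx"])/f["fx"]*z,(v-f["cy"])/f["fy"]*z,z],-1)
    P=(c-f["t"])@f["R"]; P[z==0]=np.nan
    return P
def rayplane(f,u,v,z0):
    d=np.array([(u-f["cx"])/f["fx"],(v-f["cy"])/f["fy"],1.])@f["R"]
    C=-f["R"].T@f["t"]; return C+d*(z0-C[2])/d[2]
def proj(f,X):
    c=f["R"]@np.asarray(X,float)+f["t"]; return np.array([c[0]/c[2]*f["fx"]+f["cx"],c[1]/c[2]*f["fy"]+f["cy"]])
def rect(P):
    r=cv2.minAreaRect(P[:,:2].astype(np.float32)); return r
E
python3 - <<'E'
from h import *
np.set_printoptions(precision=1,suppress=True)
for n in("top","scene"):
    f=load(f"f_{n}0.npz"); P=cloud(f); img=f["pixels"].astype(int)
    print(n,"bench z",np.nanmedian(P[180:220,250:290,2]) )
    Z=P[...,2]
    if n=="top":
        # head
        sub=np.zeros(Z.shape,bool); sub[150:225,165:215]=1
        m=sub&(img.min(-1)>130)&(Z>150); Q=P[m]; print("white head",m.sum(),np.percentile(Q[:,2],[5,50,95]),rect(Q))
        k=sub&(img.max(-1)<70)&(Z>120); Q=P[k]; print("black",k.sum(),Q.mean(0),Q.min(0),Q.max(0))
        for r in range(156,206,3): print(r,Z[r,168:214:2].round(0).astype(int))
        sub[:]=0; sub[150:215,355:490]=1
        m=sub&(abs(Z-90)<6); nl,L,st,_=cv2.connectedComponentsWithStats(m.astype(np.uint8))
        for i in range(1,nl):
            if st[i,4]>15: Q=P[L==i]; print("mod",st[i],np.median(Q,0),rect(Q))
        sub[:]=0; sub[80:190,100:200]=1
        m=sub&(Z>20)
        nl,L,st,_=cv2.connectedComponentsWithStats(m.astype(np.uint8))
        for i in range(1,nl):
            if st[i,4]>15: Q=P[L==i]; print("obst",st[i],Q.min(0),Q.max(0))
    else:
        sub=np.zeros(Z.shape,bool); sub[190:245,155:215]=1
        m=sub&(img.min(-1)>150)&(Z>150); Q=P[m]; print("white",m.sum(),np.percentile(Q[:,2],[1,5,50,95]))
        top=m&(Z>np.percentile(Q[:,2],90)-4);print(rect(P[top]))
        k=sub&(img.max(-1)<70)&(Z>120); Q=P[k]; print("black",k.sum(),Q.min(0),Q.max(0))
        sub[:]=0; sub[165:250,50:150]=1
        m=sub&(Z>20)
        nl,L,st,_=cv2.connectedComponentsWithStats(m.astype(np.uint8))
        for i in range(1,nl):
            if st[i,4]>15: Q=P[L==i]; print("obst",st[i],Q.min(0),Q.max(0))
E
```

```text
top bench z -0.5674507773129858
white head 404 [229.  232.2 255.3] ((480.33758544921875, 427.6095275878906), (62.014671325683594, 53.853397369384766), 28.821868896484375)
black 160 [508.8 432.1 223.1] [460.6 383.1 194.7] [530.9 465.8 251.9]
156 [32 23 11  5 -2  1 -1  4  0 -1 -3 -1 -4  0  0 -3 -1 -1 -1  2  3  0  1]
159 [ 9  0  3  2 -3  1  1  1 -1 -1  4 -1 -1 -4  1 -2 -7  1 -3 -3  3 -3 -5]
162 [  1  -3  -3  -1  -2 226 224 221 221 215   0  -1  -4  -2  -1  -1  -3  -4
   4   3   0   1  -1]
165 [  0  -2  -3 223 225 229 228 229 225 225 215   5  -3   2   0   1   2   1
  -1  -4  -1   2  -1]
168 [ -7  -3  -1  -1 227 228 229 227 225 222 231 234 226  -1  -1  -5   0   2
   1   3  -2  -1   2]
171 [                   1                   -1                   -3
                    0                  222                  225
 -9223372036854775808                  234                  231
                  229                  230                  230
                  231                  221                  202
                    1                   -3                   -6
                    0   
[... 1895 characters left out ...]
5 597.2  72.5]
obst [173 160  27  30 612] [457.5 397.2 196.1] [530.9 465.8 261.3]
scene bench z -0.15125208631924852
white 600 [197.6 203.  232.2 255.5]
((474.9085693359375, 433.18121337890625), (58.34471893310547, 50.17485809326172), 27.991361618041992)
black 131 [481.8 386.3 208.2] [526.9 470.7 231.7]
obst [ 71 165  32  22 548] [893.9 578.8  20.2] [966.1 646.2  84.4]
obst [105 172  28  25 523] [815.3 509.7  20.1] [889.3 576.6  61.2]
obst [121 199  26  27 503] [689.5 505.8  20.2] [741.8 557.5  73.2]
obst [ 50 201  27  49 654] [614.9 657.1  20.3] [829.5 728.3 130.7]
obst [ 91 221  46  29 826] [579.7 552.   20.1] [695.4 634.2  72.1]<stdin>:12: RuntimeWarning: invalid value encountered in cast
```

```bash
python3 - <<'E'
from h import *
np.set_printoptions(precision=2,suppress=True)
f=load("f_top0.npz"); P=cloud(f); img=f["pixels"]; Z=P[...,2]
hsv=cv2.cvtColor(img,cv2.COLOR_RGB2HSV)
sub=np.zeros(Z.shape,bool); sub[145:225,350:490]=1
m=sub&(hsv[...,0]<25)&(hsv[...,1]>60)&(hsv[...,2]>90)&(abs(Z-8)<12)
nz=np.argwhere(m); 
pts=np.array([rayplane(f,c,r,7)[:2] for r,c in nz]); print("board",len(pts),rect(pts))
# rail channel light-grey region walls
f2=load("f_scene0.npz");P2=cloud(f2);img2=f2["pixels"];Z2=P2[...,2]
for n,ff,PP,ii,box in(("top",f,P,img,(150,225,160,260)),("scene",f2,P2,img2,(245,300,160,235))):
    s=np.zeros(Z.shape,bool); s[box[0]:box[1],box[2]:box[3]]=1
    z=PP[...,2]; hs=cv2.cvtColor(ii,cv2.COLOR_RGB2HSV)
    k=s&(z>6)&(z<20)
    k=cv2.morphologyEx(k.astype(np.uint8),cv2.MORPH_OPEN,np.ones((3,3)))
    q=np.argwhere(k); pts=np.array([rayplane(ff,c,r,12)[:2] for r,c in q]); print(n,"foot",len(pts),rect(pts))
# head: top face points, both views
for n,PP,box in(("top",P,(155,205,165,215)),("scene",P2,(185,245,150,215))):
    s=np.zeros(Z.shape,bool); s[box[0]:box[1],box[2]:box[3]]=1
    ii={"top":img,"scene":img2}[n]
    z=PP[...,2]; lum=ii.astype(int).min(-1)
    t=s&(abs(z-231.5)<5)&(lum>100); t=cv2.morphologyEx(t.astype(np.uint8),cv2.MORPH_CLOSE,np.ones((5,5)))>0
    q=np.argwhere(t); ff=f if n=="top" else f2
    pts=np.array([rayplane(ff,c,r,231)[:2] for r,c in q]); print(n,"headtop",len(pts),rect(pts),np.median(PP[t][:,2]))
    c=s&(z>246)&(z<265); Q=PP[c]; print(n,"cap",c.sum(),Q.mean(0))
    b=s&(z>185)&(ii.max(-1)<70); nl,L,st,_=cv2.connectedComponentsWithStats(b.astype(np.uint8))
    for i in range(1,nl):
        if st[i,4]>8:
            Q=PP[L==i]; a=np.radians(28.5); u=np.array([np.cos(a),np.sin(a)]); w=np.array([-u[1],u[0]])
            print(n,"black",st[i],Q.mean(0),"fwd",np.percentile(Q[:,:2]@u,[2,50,98]),"lat",np.percentile(Q[:,:2]@w,[2,50,98]),"z",np.percentile(Q[:,2],[2,98]))
E
```

```text
board 2101 ((503.3047790527344, -168.22573852539062), (339.5576171875, 145.81199645996094), 81.50387573242188)
top foot 815 ((485.7977294921875, 433.0560607910156), (110.07598876953125, 89.12570190429688), 28.016454696655273)
scene foot 1233 ((482.21148681640625, 438.2156982421875), (112.61579895019531, 90.79243469238281), 28.186792373657227)
top headtop 459 ((475.9935302734375, 428.50140380859375), (58.51612091064453, 49.227821350097656), 28.462392807006836) nan
top cap 46 [472.73 425.89 255.43]
top black [174 160  15  12 115] [516.74 447.53 224.45] fwd [658.01 667.39 678.05] lat [132.89 146.   163.48] z [214.42 230.37]
top black [202 172   7   9  38] [491.87 389.2  217.1 ] fwd [610.24 617.81 628.22] lat [103.62 107.07 112.64] z [207.6  223.25]
scene headtop 484 ((472.4617919921875, 432.7626647949219), (66.62757873535156, 52.272560119628906), 28.223575592041016) nan
scene cap 70 [469.32 430.84 254.09]
scene black [158 196  14  15  93] [512.84 457.96 225.3 ] fwd [660.68 668.05 678.46] lat [141.56 158.2  170.31] z [214.7  230.73]
scene black [194 197   9   9  38] [487.44 393.09 217.92] fwd [610.45 614.97 625.54] lat [107.32 112.87 117.23] z [210.72 222.77]
```

Call:
move_arm([
  [[-22.7,-36.4,7.9],[0,0,0],85],
  [[-22.7,-36.4,7.9],[0,0,0],85],
  [[-22.7,-36.4,7.9],[0,0,0],85],
  [[-22.7,-36.4,7.9],[0,0,0],85],
  [[-22.7,-36.4,7.9],[0,0,0],85],
  [[-22.7,-36.4,7.9],[0,0,0],85],
  [[-22.7,-36.4,7.9],[0,0,0],85],
  [[-22.7,-36.4,7.9],[0,0,0],85],
  [[-22.7,-36.4,7.9],[0,0,0],85],
  [[-22.7,-36.4,7.9],[0,0,0],85],
  [[0,0,0],[0,0,0.159],85],
  [[0,0,0],[0,0,0.159],85],
])

```text
time: 1.6
tool_pos: [472.9, -258.9, 159.9]
tool_rot: [0.0, 0.709, -0.705, -0.0]
force: [0.1, -0.3, -0.3]
gripper_width: 85.0
```

Call:
move_arm([
  [[0,0,0],[0,0,0.159],85],
  [[0,0,0],[0,0,0],85],
  [[0,0,0],[0,0,0],85],
  [[0,0,0],[0,0,0],85],
])

```text
time: 2.1
tool_pos: [472.7, -259.6, 160.2]
tool_rot: [-0.0, -0.653, 0.757, 0.0]
force: [0.6, -0.9, 0.8]
gripper_width: 84.7
```

```bash
python3 - <<'E'
from bench import *
from h import *
np.set_printoptions(precision=3,suppress=True)
print(get_obs())
for n in("scene","top"):
    f=grab_frame(n); np.savez(f"f_{n}1.npz",**f)
    p=f["pixels"][...,::-1]; cv2.imwrite(f"pics/{n}1.png",p)
s=cv2.imread("pics/scene1.png");t=cv2.imread("pics/top1.png")
a=cv2.resize(s[130:230,310:450],None,fx=5,fy=5,interpolation=cv2.INTER_CUBIC);cv2.imwrite("pics/c1s.png",a)
a=cv2.resize(t[130:230,350:490],None,fx=5,fy=5,interpolation=cv2.INTER_CUBIC);cv2.imwrite("pics/c1t.png",a)
E
```

```text
{'time': 2.1, 'joint_pos': array([-0.613,  0.469,  1.651,  0.   ,  1.021,  1.105]), 'qvel': array([ 0.   ,  0.002, -0.003,  0.002, -0.001,  0.011]), 'joint_efforts': array([  0.018, -77.601, -30.121,   0.001,   0.002,  -0.089]), 'tool_pos': array([ 472.716, -259.618,  160.232]), 'tool_rot': array([-0.   , -0.653,  0.757,  0.   ]), 'force': array([ 0.645, -0.872,  0.834]), 'moment': array([-0.01 ,  0.002,  0.025]), 'gripper_width': 84.67198941253255}
```

View pics/scene1.png

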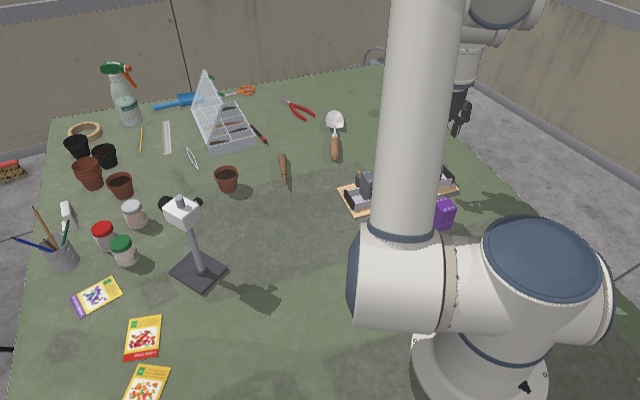

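View pics/c1t.png

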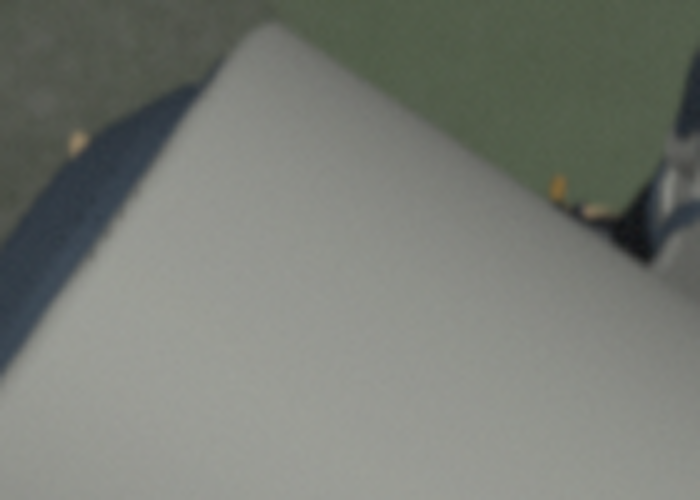

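```bash
python3 - <<'E'
from h import *
np.set_printoptions(precision=1,suppress=True)
f=load("f_scene0.npz");P=cloud(f);Z=P[...,2]
s=np.zeros(Z.shape,bool); s[165:205,350:380]=1
m=s&(abs(Z-90)<5); Q=P[m]; print(m.sum(),np.median(Q,0),rect(Q))
# scene-top bias with other objects: white jar, etc: blob tops
g=load("f_top0.npz");PT=cloud(g)
for nm,PP,box in(("scene jar",P,(195,230,120,148)),("top jar",PT,(95,122,168,193))):
    b=np.zeros(Z.shape,bool); b[box[0]:box[1],box[2]:box[3]]=1
    k=b&(abs(PP[...,2]-70)<4); print(nm,k.sum(),rect(PP[k]))
# gripper vs TCP in frames 1
for n in("scene","top"):
    f=load(f"f_{n}1.npz"); print(n,proj(f,(472.7,-259.6,160.2)),proj(f,(472.7,-259.6,90)))
f=load("f_scene1.npz");P=cloud(f)
s=np.zeros(Z.shape,bool); s[60:150,440:490]=1
m=s&(P[...,2]<230)&(P[...,2]>145)&(P[...,0]>400)&(P[...,0]<600); Q=P[m]; print(m.sum(),Q.min(0),Q.max(0))
p=f["pixels"][...,::-1]; cv2.imwrite("pics/c1g.png",cv2.resize(p[60:220,420:490],None,fx=4,fy=4,interpolation=cv2.INTER_CUBIC)[:600])
E
```

```text
132 [500.9 -56.5  89.4] ((500.4365539550781, -57.05812454223633), (28.83133888244629, 50.83485794067383), 80.64806365966797)
scene jar 200 ((717.362548828125, 531.9423828125), (48.360626220703125, 47.698143005371094), 34.03353500366211)
top jar 179 ((719.68603515625, 526.846923828125), (45.135738372802734, 44.191951751708984), 79.7252197265625)
scene [438.6 140.1] [433.4 160.2]
top [470.9 186.9] [461.7 190.7]
216 [ 447.6 -330.5  163.5] [ 478.2 -261.3  229.9]
```

View pics/c1g.png

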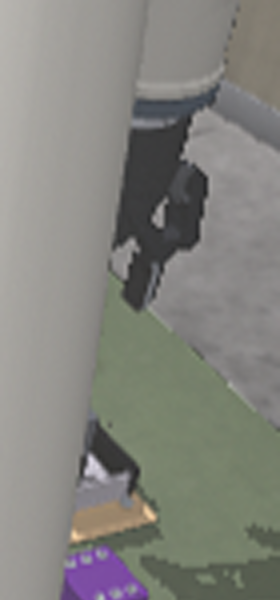

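```bash
python3 - <<'E'
from h import *
np.set_printoptions(precision=1,suppress=True)
f=load("f_scene1.npz")
c=np.array([472.7,-259.6]);a=np.array([-.147,-.989]);b=np.array([.989,-.147])
for d in(42.5,57):
  for w in(-11,11):
    X=np.r_[c+a*d+b*w,165.2]; p=proj(f,X); print(d,w,p,"zoom",(p-[420,60])*4)
P=cloud(f)
s=np.zeros(P.shape[:2],bool); s[115:140,440:475]=1
m=s&(P[...,2]<200)&(P[...,2]>145)&(P[...,0]>400)&(P[...,0]<600); Q=P[m]
L=np.c_[(Q[:,:2]-c)@a,(Q[:,:2]-c)@b,Q[:,2]]; print(len(L),np.percentile(L,[2,50,98],axis=0))
p=f["pixels"][110:150,440:480][...,::-1]; q=cv2.resize(p,None,fx=14,fy=14,interpolation=cv2.INTER_NEAREST);cv2.imwrite("pics/tip.png",q)
E
```

```text
42.5 -11 [454.4 137.8] zoom [137.8 311. ]
42.5 11 [450.  133.4] zoom [119.8 293.5]
57 -11 [458.9 136.7] zoom [155.7 306.9]
57 11 [454.4 132.4] zoom [137.6 289.5]
90 [[ 38.4 -15.  165.2]
 [ 41.2  -6.5 183.4]
 [ 53.9  11.  198.8]]
```

View pics/tip.png

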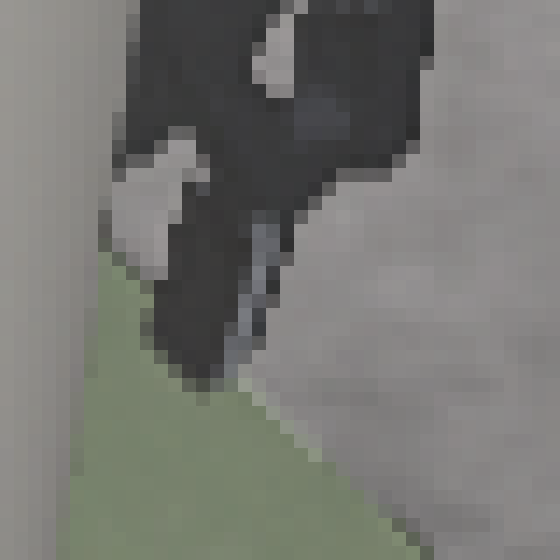

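Call:
move_arm([
  [[-0.9,1.6,15],[0,0,0],85],
  [[0,0,20],[0,0,0],85],
  [[0,0,20],[0,0,0],85],
  [[0,0,20],[0,0,0],85],
  [[0,0,20],[0,0,0],85],
  [[0,0,15],[0,0,0],85],
  [[0,0,5],[0,0,0],85],
  [[0,0,0],[0,0,0],85],
  [[0,0,0],[0,0,0],85],
])

```text
time: 3.32
tool_pos: [471.6, -258.7, 45.8]
tool_rot: [0.0, -0.652, 0.758, -0.0]
force: [-0.1, 0.1, 0.3]
gripper_width: 84.9
```

```bash
python3 - <<'E'
from bench import *
from h import *
for n in("scene","top"):
    f=grab_frame(n); np.savez(f"f_{n}2.npz",**f)
    p=f["pixels"][...,::-1]; cv2.imwrite(f"pics/{n}2.png",p)
    if n=="scene": cv2.imwrite("pics/c2.png",cv2.resize(p[100:220,330:480],None,fx=5,fy=5,interpolation=cv2.INTER_CUBIC))
E
```

```text
(no output)
```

View pics/c2.png

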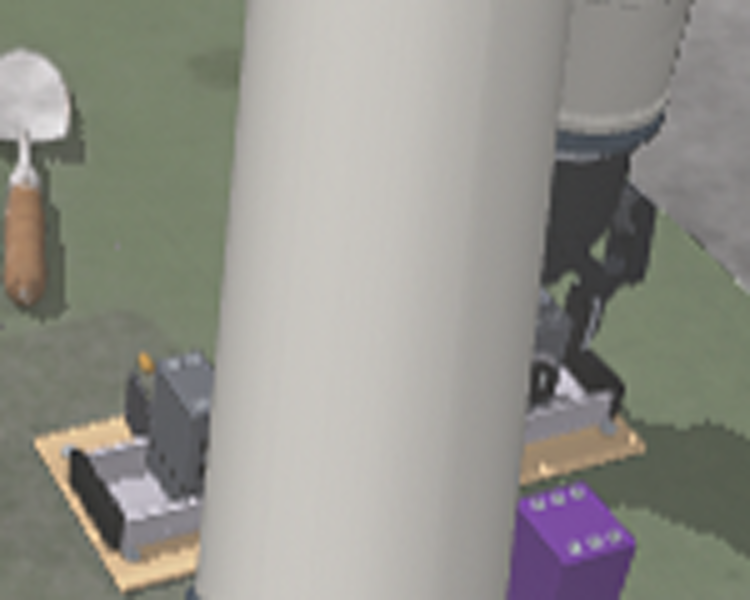

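Call:
move_arm([
  [[0,0,0],[0,0,0],60],
  [[0,0,0],[0,0,0],52],
  [[0,0,0],[0,0,0],46],
  [[0,0,0],[0,0,0],40],
  [[0,0,0],[0,0,0],30],
  [[0,0,0],[0,0,0],30],
  [[0,0,0],[0,0,0],30],
  [[0,0,0],[0,0,0],30],
])

```text
time: 4.42
tool_pos: [471.4, -258.6, 45.5]
tool_rot: [0.0, -0.652, 0.758, -0.0]
force: [-2.4, -0.5, 4.3]
gripper_width: 43.4
```

Gripped at 43.4 mm with little side load. Pull straight up.

Call:
move_arm([
  [[0,0,-3],[0,0,0],30],
  [[0,0,-4],[0,0,0],30],
  [[0,0,-4],[0,0,0],30],
  [[0,0,-4],[0,0,0],30],
  [[0,0,-4],[0,0,0],30],
  [[0,0,-6],[0,0,0],30],
  [[0,0,-10],[0,0,0],30],
  [[0,0,-15],[0,0,0],30],
  [[0,0,0],[0,0,0],30],
])

```text
time: 5.55
tool_pos: [472.0, -258.9, 96.8]
tool_rot: [0.0, -0.652, 0.758, -0.001]
force: [0.4, -0.3, -2.1]
gripper_width: 43.8
```

Call:
move_arm([
  [[0,0,-20],[0,0,0],30],
  [[0,0,-30],[0,0,0],30],
  [[0,0,-35],[0,0,0],30],
  [[0,0,-35],[0,0,0],30],
  [[0,0,-35],[0,0,0],30],
  [[0,0,-20],[0,0,0],30],
  [[0,0,0],[0,0,0],30],
])

```text
time: 6.42
tool_pos: [471.7, -258.8, 271.3]
tool_rot: [0.0, -0.652, 0.758, -0.001]
force: [0.4, -0.1, -2.9]
gripper_width: 43.5
```

```bash
python3 - <<'E'
from bench import *
from h import *
for n in("scene","top"):
    f=grab_frame(n); np.savez(f"f_{n}3.npz",**f)
    p=f["pixels"][...,::-1]; cv2.imwrite(f"pics/{n}3.png",p)
    if n=="scene": cv2.imwrite("pics/c3.png",cv2.resize(p[40:220,330:530],None,fx=4,fy=3.3,interpolation=cv2.INTER_CUBIC))
E
```

```text
(no output)
```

View pics/c3.png

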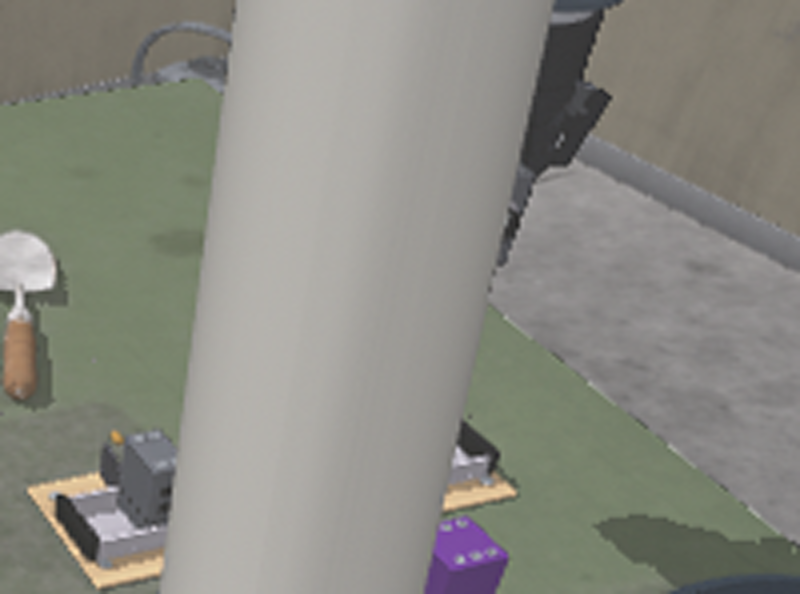

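View pics/top3.png

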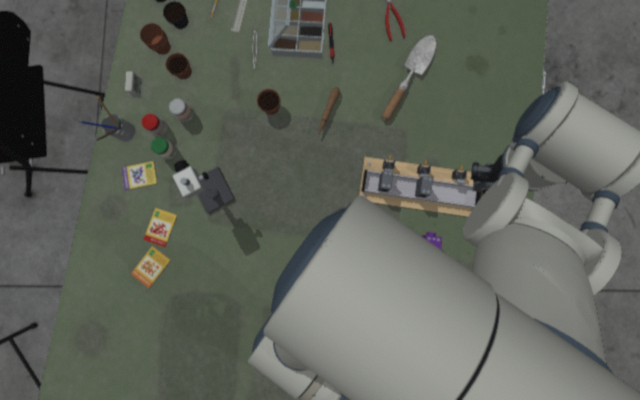

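Call:
move_arm([
  [[-13,-2.5,0],[0,0,0],30],
  [[-25,-5,0],[0,0,0],30],
  [[-35,-7,0],[0,0,0],30],
  [[-35,-7,0],[0,0,0],30],
  [[-35,-7,0],[0,0,0],30],
  [[-35,-7,0],[0,0,0],30],
  [[-35,-7,0],[0,0,0],30],
  [[-35,-7,0],[0,0,0],30],
  [[-35,-7,0],[0,0,0],30],
  [[-35,-7,0],[0,0,0],30],
  [[-35,-7,0],[0,0,0],30],
  [[-25,-5,0],[0,0,0],30],
])

```text
time: 8.02
tool_pos: [601.9, 106.5, 269.1]
tool_rot: [-0.001, -0.653, 0.758, 0.001]
force: [-0.0, 0.4, -2.1]
gripper_width: 43.6
```

Call:
move_arm([
  [[-35,-7,0],[0,0,0],30],
  [[-35,-7,0],[0,0,0],30],
  [[-35,-7,0],[0,0,0],30],
  [[-35,-7,0],[0,0,0],30],
  [[-35,-7,0],[0,0,0],30],
  [[-35,-7,0],[0,0,0],30],
  [[-35,-7,0],[0,0,0],30],
  [[-25,-5,0],[0,0,0],30],
  [[-13,-2.5,0],[0,0,0],30],
  [[0,0,0],[0,0,0],30],
])

```text
time: 9.28
tool_pos: [699.6, 376.2, 269.2]
tool_rot: [-0.001, -0.653, 0.758, 0.0]
force: [0.7, -0.5, -2.0]
gripper_width: 43.1
```

```bash
python3 - <<'E'
from bench import *
from h import *
np.set_printoptions(precision=3,suppress=True)
print(get_obs()["joint_pos"])
for n in("scene","top"):
    f=grab_frame(n); np.savez(f"f_{n}4.npz",**f)
    p=f["pixels"][...,::-1]; cv2.imwrite(f"pics/{n}4.png",p)
E
```

```text
[ 0.418  0.742  0.783 -0.     1.618  2.137]
```

View pics/scene4.png

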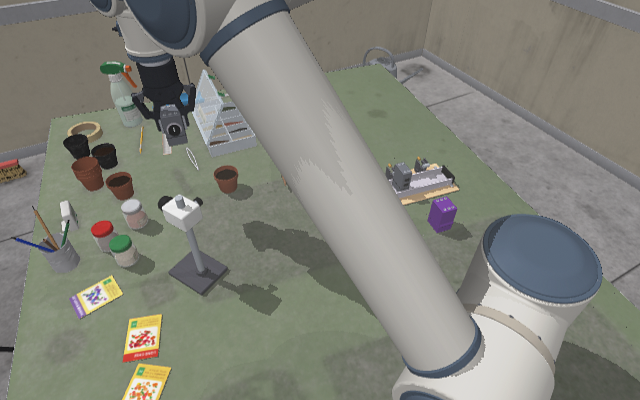

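View pics/top4.png

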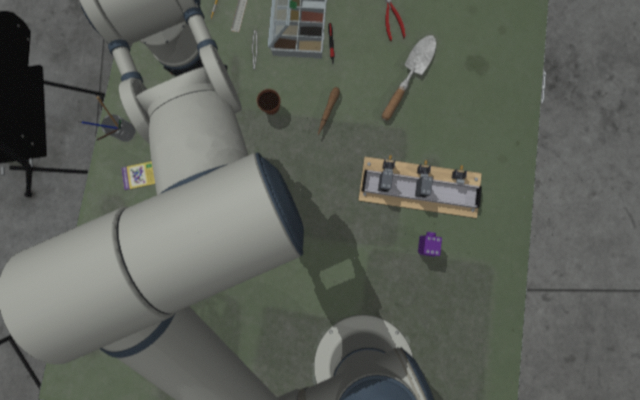

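```bash
python3 - <<'E'
from h import *
np.set_printoptions(precision=1,suppress=True)
f=load("f_scene4.npz")
print(proj(f,(664,381.5,278.7)))
p=f["pixels"][95:155,140:210][...,::-1]; cv2.imwrite("pics/d4.png",cv2.resize(p,None,fx=10,fy=10,interpolation=cv2.INTER_NEAREST))
E
```

```text
[175.1 132. ]
```

View pics/d4.png

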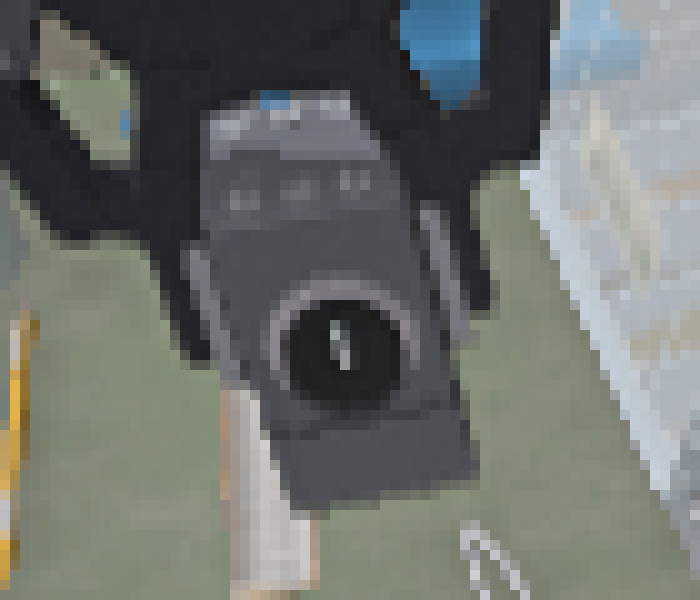

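Call:
move_arm([
  [[0,0,0],[0,0,-0.16],30],
  [[0,0,0],[0,0,-0.16],30],
  [[0,0,0],[0,0,-0.16],30],
  [[0,0,0],[0,0,-0.16],30],
  [[-15,-4,0],[0,0,0],30],
  [[-25,-6,0],[0,0,0],30],
  [[-25,-6,0],[0,0,0],30],
  [[-25,-6,0],[0,0,0],30],
  [[-25,-6,0],[0,0,0],30],
  [[-25,-6,0],[0,0,0],30],
  [[-15,-5,0],[0,0,0],30],
  [[0,0,0],[0,0,0],30],
])

```text
time: 10.88
tool_pos: [660.8, 532.1, 269.7]
tool_rot: [0.0, 0.858, -0.514, -0.0]
force: [0.1, -1.0, -2.4]
gripper_width: 43.4
```

Call:
move_arm([
  [[0,0,10],[0,0,0],30],
  [[0,0,15],[0,0,0],30],
  [[0,0,15],[0,0,0],30],
  [[0,0,14],[0,0,0],30],
  [[0,0,10],[0,0,0],30],
  [[0,0,4],[0,0,0],30],
  [[0,0,0],[0,0,0],30],
  [[0,0,0],[0,0,0],30],
])

```text
time: 11.88
tool_pos: [661.6, 530.8, 203.0]
tool_rot: [-0.0, 0.858, -0.514, 0.0]
force: [0.6, -0.3, -2.2]
gripper_width: 43.7
```

```bash
python3 - <<'E'
from bench import *
from h import *
np.set_printoptions(precision=4,suppress=True)
o=get_obs();print(o["joint_pos"],o["tool_pos"],o["tool_rot"])
for n in("scene","top"):
    f=grab_frame(n); np.savez(f"f_{n}5.npz",**f)
    p=f["pixels"][...,::-1]; cv2.imwrite(f"pics/{n}5.png",p)
    if n=="scene": cv2.imwrite("pics/d5.png",cv2.resize(p[145:225,90:210],None,fx=6.5,fy=6.5,interpolation=cv2.INTER_NEAREST))
E
```

```text
[ 0.6058  0.8764  0.6694 -0.      1.5949  1.6857] [661.6416 530.8103 202.9725] [-0.0004  0.8577 -0.5141  0.0002]
```

View pics/d5.png

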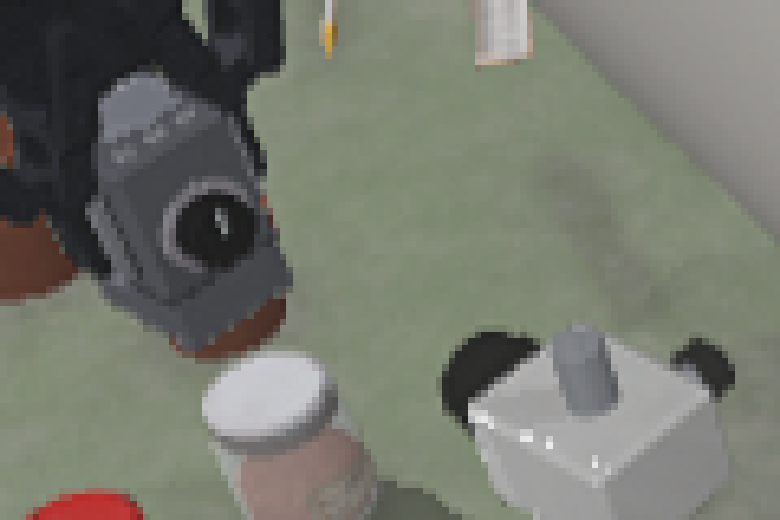

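View pics/scene5.png

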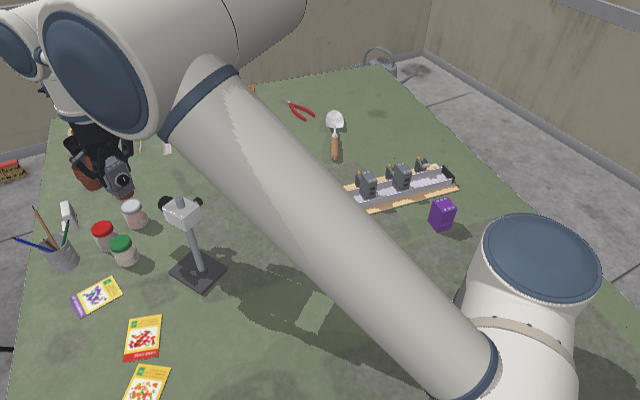

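View pics/top5.png

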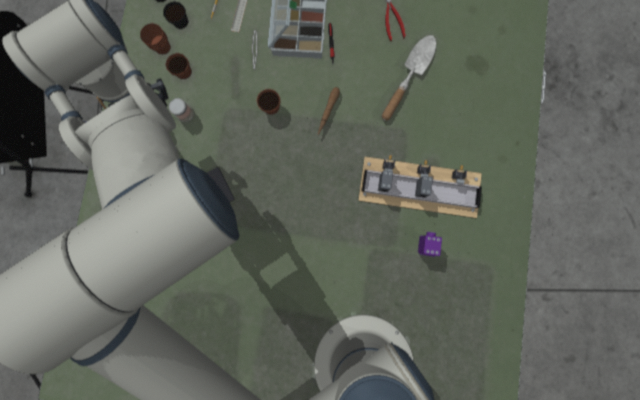

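```bash
python3 - <<'E'
from h import *
np.set_printoptions(precision=1,suppress=True)
a=np.radians(28.25);u=np.array([np.cos(a),np.sin(a),0]);w=np.array([-u[1],u[0],0])
loc=lambda Q:np.c_[Q@u,Q@w,Q[...,2]]
f=load("f_scene5.npz");img=f["pixels"];P=cloud(f);f0=load("f_scene0.npz");P0=cloud(f0)
for nm,p in(("A",(161.8,206.8)),("B",(181.8,217.6)),("C",(199.5,205.3))):
    print(nm,loc(rayplane(f,*p,231.0)[None]))
Q=np.concatenate([P0[185:245,150:215].reshape(-1,3),P[185:245,150:215].reshape(-1,3)]);L=loc(Q)
c=L[(L[:,2]>252)&(L[:,2]<262)];print("cap",len(c),np.median(c,0),c.min(0),c.max(0))
g=load("f_top0.npz");T=loc(cloud(g)[150:215,165:215].reshape(-1,3));t=T[(T[:,2]>252)&(T[:,2]<262)];print("cap top",len(t),np.median(t,0),t.min(0),t.max(0))
# head faces in scene
h=L[(L[:,2]>195)&(L[:,2]<225)&(L[:,0]<650)&(L[:,0]>590)]
print("head side",np.percentile(h[:,1],[50,90,98]),np.percentile(h[:,0],[2,10]))
# barrel
b=L[(L[:,0]>655)&(L[:,2]>190)];print("barrel",len(b));
for z in(215,220,225,229): 
    k=b[abs(b[:,2]-z)<2.5]; print(z,len(k),np.median(k,0))
# dial black mask
s=np.zeros(img.shape[:2],bool); s[170:190,112:132]=1
m=s&(img.max(-1)<45)
m=cv2.morphologyEx(m.astype(np.uint8),cv2.MORPH_OPEN,np.ones((2,2)))
ct=max(cv2.findContours(m,cv2.RETR_EXTERNAL,cv2.CHAIN_APPROX_NONE)[0],key=cv2.contourArea);e=cv2.fitEllipse(ct);print("ellipse",e,m.sum())
mm=np.zeros(m.shape,np.uint8);cv2.drawContours(mm,[ct],-1,1,-1)
D=loc(P[mm>0]);print("dial pts",np.nanmedian(D,0),np.nanstd(D,0))
zc=np.nanmedian(f["z_map"][mm>0]);x=np.array([(e[0][0]-f["cx"])/f["fx"]*zc,(e[0][1]-f["cy"])/f["fy"]*zc,zc]);X=f["R"].T@(x-f["t"]);print("dial centre",X,loc(X[None]))
tcp=np.array([661.6,530.8,203.0]);print("pred",loc((tcp-36*u+np.array([0,0,9.5]))[None]))
# all timer points
B=loc(P[150:205,98:140].reshape(-1,3));B=B[(B[:,2]>150)&(B[:,0]>790)&(B[:,0]<870)&(abs(B[:,1]-155)<24)]
fr=B[(B[:,2]<240)&(B[:,0]<815)];A=np.c_[fr[:,1],fr[:,2],np.ones(len(fr))]
fr2=fr[(fr[:,0]>802)];
A=np.c_[fr2[:,1]-155,fr2[:,2]-205,np.ones(len(fr2))];co=np.linalg.lstsq(A,fr2[:,0],rcond=None)[0];print("front plane",len(fr2),co[:2]*57.3,co[2])
E
```

```text
A [[652.4 176.9 231. ]]
B [[596.8 176.  231. ]]
C [[592.6 132.4 231. ]]
cap 99 [618.4 157.2 256.6] [610.7 149.3 252.1] [627.6 164.  259.2]
cap top 41 [618.2 152.  256.2] [611.4 144.9 252.3] [626.2 159.6 261.3]
head side [169.1 181.  181.5] [591.8 592.5]
barrel 220
215 14 [673.  171.7 214.8]
220 27 [668.6 170.2 220.7]
225 98 [667.3 161.5 225.7]
229 103 [664.6 157.2 228. ]
ellipse ((123.84326934814453, 180.8917694091797), (10.134843826293945, 11.351059913635254), 93.10581970214844) 97
dial pts [801.9 156.8 213.6] [3.9 7.2 9.6]
dial centre [631.3 518.1 213.6] [[801.3 157.6 213.6]]
pred [[798.  154.4 212.5]]
front plane 441 [ 0.9 -1.4] 811.4497254242488
```

```bash
python3 - <<'E'
from h import *
np.set_printoptions(precision=2,suppress=True)
a=np.radians(28.25);u=np.array([np.cos(a),np.sin(a),0]);w=np.array([-u[1],u[0],0])
loc=lambda Q:np.c_[Q@u,Q@w,Q[...,2]]
f=load("f_scene5.npz");P=cloud(f)
B=loc(P[150:205,98:140].reshape(-1,3))
r=np.hypot(B[:,1]-157,B[:,2]-213.6)
k=(abs(B[:,0]-811)<7)&(abs(B[:,1]-157)<18)&(B[:,2]>170)&(B[:,2]<244)&(r>19)
F=B[k]
for _ in range(4):
    A=np.c_[F[:,1]-157,F[:,2]-208,np.ones(len(F))];co=np.linalg.lstsq(A,F[:,0],rcond=None)[0];res=F[:,0]-A@co;F=F[abs(res)<2.5*res.std()]
print("yaw,tilt deg",co[:2]*57.3,"face",co[2],len(F),res.std())
# extents
T=B[(B[:,0]>800)&(B[:,0]<870)&(abs(B[:,1]-157)<24)]
top=T[(T[:,0]>813)&(T[:,0]<850)&(abs(T[:,1]-157)<15)&(T[:,2]>235)&(T[:,2]<262)];print("top z",np.percentile(top[:,2],[10,50,90]),len(top))
# vertical edges: overlay predicted front-face corners
for fw in(811.,):
  for la in(135,179):
    for z in(168.6,248.6):
      X=fw*u+la*w+np.array([0,0,z]);p=proj(f,X);print(la,z,p,(p-[90,145]+.5)*6.5)
print("bottom noses")
# lens z: barrel crest
for n in("top0","scene0","scene5"):
    g=load(f"f_{n}.npz");L=loc(cloud(g)[150:245,150:215].reshape(-1,3));L=L[(L[:,0]>660)&(L[:,0]<676)&(L[:,2]>190)]
    # circle fit R=18 in (lat,z)
    from scipy.optimize import least_squares
    s=least_squares(lambda q:np.hypot(L[:,1]-q[0],L[:,2]-q[1])-18,[155,210],loss="soft_l1");print(n,len(L),s.x,L[:,0].max())
E
```

```text
yaw,tilt deg [ 0.56 -0.21] face 812.6236995535475 233 1.222982333991538
top z [243.39 247.35 248.63] 158
135 168.6 [135.51 188.49] [299.05 285.91]
135 248.6 [124.38 161.56] [226.72 110.91]
179 168.6 [119.54 199.49] [195.24 357.42]
179 248.6 [107.05 172.43] [114.06 181.55]
bottom noses
top0 91 [153.05 210.15] 675.9483099821525
scene0 87 [155.63 210.83] 675.9959051222821
scene5 85 [155.09 210.86] 675.9873901766255
```

Call:
move_arm([
  [[0.4,0.8,1.3],[0,0,-0.004],30],
  [[0.4,0.7,1.2],[0,0,0],30],
  [[0,0,0],[0,0,0],30],
  [[0,0,0],[0,0,0],30],
  [[0,0,0],[0,0,0],30],
  [[0,0,0],[0,0,0],30],
  [[0,0,0],[0,0,0],30],
  [[0,0,0],[0,0,0],30],
])

```text
time: 12.98
tool_pos: [660.5, 529.2, 199.8]
tool_rot: [-0.0, 0.859, -0.512, 0.0]
force: [-0.5, -0.0, -1.7]
gripper_width: 43.5
```

```bash
python3 - <<'E'
from bench import *
from h import *
np.set_printoptions(precision=2,suppress=True)
o=get_obs();print(o["tool_pos"],o["tool_rot"],o["qvel"],o["force"],o["gripper_width"])
f=grab_frame("scene");img=f["pixels"];P=cloud(f);cv2.imwrite("pics/scene6.png",img[...,::-1])
a=np.radians(28.25);u=np.array([np.cos(a),np.sin(a),0]);w=np.array([-u[1],u[0],0])
loc=lambda Q:np.c_[Q@u,Q@w,Q[...,2]]
s=np.zeros(img.shape[:2],bool); s[170:192,112:134]=1
m=cv2.morphologyEx((s&(img.max(-1)<45)).astype(np.uint8),cv2.MORPH_OPEN,np.ones((2,2)))
ct=max(cv2.findContours(m,cv2.RETR_EXTERNAL,cv2.CHAIN_APPROX_NONE)[0],key=cv2.contourArea);e=cv2.fitEllipse(ct)
mm=np.zeros(m.shape,np.uint8);cv2.drawContours(mm,[ct],-1,1,-1)
zc=np.nanmedian(f["z_map"][mm>0]);x=np.array([(e[0][0]-f["cx"])/f["fx"]*zc,(e[0][1]-f["cy"])/f["fy"]*zc,zc]);X=f["R"].T@(x-f["t"]);print("dial",loc(X[None]),"minus lens",loc(X[None])-[678.5,156,210.7])
B=loc(P[150:205,98:140].reshape(-1,3));r=np.hypot(B[:,1]-157,B[:,2]-211)
F=B[(abs(B[:,0]-810)<7)&(abs(B[:,1]-156)<18)&(B[:,2]>168)&(B[:,2]<242)&(r>19)]
for _ in range(4):
    A=np.c_[F[:,1]-156,F[:,2]-206,np.ones(len(F))];co=np.linalg.lstsq(A,F[:,0],rcond=None)[0];res=F[:,0]-A@co;F=F[abs(res)<2.5*res.std()]
print("yaw,tilt",co[:2]*57.3,"dial from face",co[2]-11-678.5)
E
```

```text
[660.53 529.22 199.82] [-0.    0.86 -0.51  0.  ] [-0. -0.  0.  0.  0.  0.] [-0.51 -0.02 -1.71] 43.48767798305737
dial [[799.49 156.13 210.31]] minus lens [[120.99   0.13  -0.39]]
yaw,tilt [-0.6   0.13] dial from face 121.14889442978017
```

```bash
python3 -c "
from bench import *
print(close_job())"
```

```text
the job is handed in; nothing more can be done
None
```

I pulled the timer straight up off the rail, carried it round the camera stand and left it held motionless in front of the lens. The job is handed in at about 13 s of the 46 s allowed.

| Check (scene camera) | Last reading | Wanted |
|---|---|---|
| Dial face to lens | about 121 mm | 120 mm |
| Dial centre, sideways | 0.1 mm off | 0 |
| Dial centre, height | 0.4 mm low | 0 |
| Facing the lens (yaw) | about 0.6° off | 0° |
| Upright (tilt) | about 0.1° off | 0° |

- **Grip:** it held steady at 43.5 mm, and all joints were at rest.
- **Surroundings:** both narrow modules still stood on the rail. The camera and stand looked undisturbed, and no contact force showed in any reading. I last viewed these in the pictures taken just before a final 3 mm correction.

**Disagreement:** the two cameras differed by about 5 mm on absolute positions. I relied mainly on the scene camera, comparing dial and lens in the same picture. Going by the commanded tool position and the average of both cameras, the dial comes out up to about 2.5 mm different from the table. The arm blocked the overhead view of the final pose, so I could not confirm it from that camera.

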